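Fill the vase crate and show a foot to the inspection camera

TASK

Pack the last terracotta vase upright into the empty bay of the crate (the one with the yellow pad) and let go of it, then take the blue vase out of the crate and show its foot to the inspection camera: hold the vase in the air, its underside facing the lens squarely, centred on the line of sight and 12 cm in front of the lens. Finish while still holding the blue vase there, quite still; leave the other vases and things where they are and do not touch the camera.

Things in the scene. Friction and masses are not known exactly. Their poses are not given: they have to be found in the camera images.
- crate: Open plywood crate, fixed to the table, 158 (its x) by 234 (its y) by 50 mm high, a 20 mm wide rail along each y end. Origin under its centre, on the table. 2 x 3 bays, 70 by 70 mm clear, centres at x = -38, +38 and y = -76, 0, +76 mm; floor and walls 6 mm thick, wall tops 50 mm above the table. Five bays hold a vase, one only the yellow pad.
- pad_top (a point): Thin yellow round pad, 66 mm across and 5 mm thick, fixed on the floor of the one empty bay (any of the six); this point is the centre of its top face, 11 mm above the table, at the centre of the bay.
- last_vase_mid (a point): The last vase to pack: terracotta bud vase, turned and rotationally symmetric, 110 high in all: round belly 66 across at its widest (30 above the foot), flat foot 48 across, straight round neck 26 across from 68 above the foot up to the top; about 0.2 kg. This point is on its axis half-way up, 55 above its foot and 55 below its top; z points from foot to top. It stands upright on the bat, to the robot's right.
- bat: White round plaster bat (disc) 200 mm across and 15 mm thick, fixed on the table on the robot's right; the last vase stands on it. Origin under its centre.
- blue_vase_mid (a point): The blue-glazed vase, the only blue one, standing upright in one of the crate's bays, its foot 6 mm above the table: bud vase, turned and rotationally symmetric, 110 high in all: round belly 66 across at its widest (30 above the foot), flat foot 48 across, straight round neck 26 across from 68 above the foot up to the top; about 0.2 kg. This point is on its axis half-way up, 55 above its foot and 55 below its top; z points from foot to top. All sizes in mm.
- blue_vase_foot (a point): Centre of the underside (the foot) of the blue vase, on its axis; z points from foot to top.
- cam_head: Black inspection camera, lens barrel 38 mm across, white ring light 56 mm across, on a low fixed stand at the far side of the table. Origin: centre of the lens glass, 100 mm above the table; its z axis is the line of sight, out of the lens, upwards and towards the robot, 35 degrees (0.61 rad) off vertical, turned up to 0.3 rad about vertical. The body reaches 80 mm behind the lens.
- focus (a point): Point in the air on the camera's line of sight, 120 mm in front of the lens glass: where the vase's foot must be. Its z axis is the line of sight, out of the lens.
- packed_a_mid (a point): One of four terracotta vases already packed in the crate, standing upright in a bay, same shape and size as the last vase (110 mm high, neck 26 mm across). This point is half-way up its axis. Not to be disturbed.
- packed_b_mid (a point): One of four terracotta vases already packed in the crate, standing upright in a bay, same shape and size as the last vase (110 mm high, neck 26 mm across). This point is half-way up its axis. Not to be disturbed.
- packed_c_mid (a point): One of four terracotta vases already packed in the crate, standing upright in a bay, same shape and size as the last vase (110 mm high, neck 26 mm across). This point is half-way up its axis. Not to be disturbed.
- packed_d_mid (a point): One of four terracotta vases already packed in the crate, standing upright in a bay, same shape and size as the last vase (110 mm high, neck 26 mm across). This point is half-way up its axis. Not to be disturbed.
- owl_mid (a point): Bystander: pale pottery owl, 72 mm across and 115 high; this point is half-way up. Far right of the table.
- glaze_jar_mid (a point): Bystander: green glass jar with a white cap, 68 mm across and 85 high; this point is half-way up. Left of the crate.
- mug_mid (a point): Bystander: white mug, 76 mm across and 80 high, with a handle; this point is half-way up. Right of the bat.
- brush_grip (a point): Bystander: brush lying flat on the table close in front of the robot, nearly across; this point is on its handle.

How it is judged:
By the outcome, as a careful person would: the job done as asked, in the order asked, and still so for the second after the job is handed in, while the arm keeps its last pose, push and grip.
It also fails if it takes over 51 s, if anything falls off the work surface, if the arm or the gripper's body presses on something with over 40 N, if the wrist force passes 120 N, or if a joint passes its speed limit or range.

ROBOT

A 6-joint arm with a two-finger parallel gripper is mounted at the origin on the work surface. World frame = base frame: x ahead of the robot, y to its left, z up, the work surface at z = 0. Lengths are in m, angles in rad, forces in N, time in s.
With the tool pointing down it reaches from about 0.35 to 0.975 m from the base axis. Payload 4.9 kg.
Tool frame: the origin (TCP) lies midway between the tips of the shut fingers; the grasp point (between the pads) lies 19 mm behind it (manip.pinch_z is the distance from the TCP to the grasp point, in m); z points along the fingers, y is the direction in which the jaws open and shut (so a half turn about z gives the same grasp; the last joint's range is limited). The gripper opens to 85 mm and grips with 20 to 120 N. Pads are 22 mm wide; open, the fingers measure 114 mm over their backs; the gripper's body (76 mm by 85 mm) begins 54 mm behind the grasp point. The pads swing forward as they close: fully open they stand 13 mm farther back than shut.
Start: joints at [-1.25, 0.053, 1.613, -0, 1.476, -0.119], TCP at [0.266, -0.566, 0.231] pointing down, gripper open.
Joint ranges: [-3.01, 3.01], [-1.01, 2.22], [0.06, 2.58], [-1.02, 4.17], [0.09, 2.62], [-3.14, 3.14]. Speed limits (rad/s): [2.57, 2.57, 3.14, 3.14, 3.14, 3.14].

INTERFACE

Orientations are given as a unit quaternion [w, x, y, z].
In Python, from plant import manip gives the robot as it stands.
- The arm moves only by the tool drive_tool, never from a script. Its argument "commands" is text: rows parted by semicolons, each of 5 numbers parted by spaces: the finger opening in mm, from 0 to 85.4, then the shift along the tool's x, y, z in units of 30 mm (1.0 is 30 mm), then the turn about the tool's z in degrees. A call has exactly 8 rows; each row shifts and turns the commanded pose from where the row before left it, along the tool's axes as they then stand; what a row does not reach is not made up. A row lasts 1/8 s, in which the tool goes at most 62.5 mm and 10.7 degrees, less where a joint would pass 70% of its speed; a pose out of reach is approached as far as the arm can. A call is refused whole if a number of a shift passes 1 or a number of a turn 10.7, either way. A call with a gripper value outside its range is refused whole. The fingers move at their own pace and stop on an object; the grip force is fixed at half the most. Time passes only in rows, so rows that do not move let the fingers close, or fill a call up. It gives the time, the measured TCP pose, the force and the opening at its end, in the units of the state.
- manip.state(): the state, without advancing time (a new reading comes with each control period).
- manip.grab_frame(name): name is "scene" or "side" or "wrist"; returns the picture (384x512x3 uint8, red, green, blue); there is no depth.
- manip.camera_params(name): a dict with "fx", "fy", "cx", "cy" (pixels), "xyz" and "orientation" of the camera in the world. Camera axes: x right, y down, z forward; pixel columns grow to the right and rows downward; lengths in m; the calibration is good to about 2 mm. A picture is of the moment at which its call begins: read the wrist's pose just before it. camera_params takes no time and is no camera call; for the wrist camera it gives the pose at the moment of the call.
- manip.job_done(): hands the job in, once; it reports no verdict.
The state is a dict: "time": time; "joint_pos": joint angles; "joint_vel": joint speeds; "joint_efforts": joint torques, N m; "tool_pos": TCP position; "tool_rot": TCP orientation; "contact_force": force on the tool from outside, world axes, zero at the start; "ft_torque": the same for the moment, N m; "gripper_width": opening from 0.0 (shut) to 1.0 (fully open).
Only numpy, scipy, OpenCV 4.12 (cv2) and the standard library are available. Lean on these libraries where they do the work, as an engineer would, in place of code of your own. Each camera call takes 0.05 s, during which the arm holds its last target. There are 200 camera calls.

## Working session

There is one attempt and no reset: what is moved stays moved. The work goes in short steps, Python scripts to look and compute and a tool call to move; the robot and the scene stay as the last step left them, time stands still between calls to the robot, and variables do not carry over. Pictures are saved under pics/ and viewed, about 8 in all and at most 12, crops included, and the job is handed in when it is done.

Besides the shell and the picture viewer there is one more tool, called after "Request:" as a command line: name --argument value ..., lists and objects as JSON in quotes. drive_tool: Moves the arm, as the interface text tells. Its arguments: {"type":"object","properties":{"commands":{"type":"string"}},"required":["commands"]}

```bash
ls; mkdir -p pics
python3 - <<'E'
from plant import manip
import cv2,numpy as np
s=manip.state();print(s['time'],s['tool_pos'],s['tool_rot'],manip.pinch_z,s['gripper_width'])
for n in ('scene','side','wrist'):
    p=manip.camera_params(n);print(n,p)
    im=manip.grab_frame(n);cv2.imwrite(f'pics/{n}0.png',im[:,:,::-1])
a=np.hstack([cv2.imread(f'pics/{n}0.png') for n in ('scene','side')])
E
```

```text
pics
0.0 [ 0.26591812 -0.56491619  0.23004986] [-1.03024110e-03  9.75915493e-01  2.18146467e-01 -9.48493452e-05] 0.0187 1.000357703960437
scene {'fx': 347.5299137750798, 'fy': 347.5299137750798, 'cx': 253.38969388859314, 'cy': 188.66557346244429, 'xyz': array([ 1.20324642, -0.18610703,  1.10368528]), 'orientation': array([-0.2278652 ,  0.77335365,  0.56701402, -0.16880962])}
side {'fx': 408.74858605546586, 'fy': 408.74858605546586, 'cx': 251.20611473555016, 'cy': 197.63379507020014, 'xyz': array([ 0.43975916, -0.79213463,  1.14874472]), 'orientation': array([-0.33807321,  0.93619023, -0.09133528,  0.03020304])}
wrist {'fx': 306.91054330524753, 'fy': 306.91054330524753, 'cx': 252.60019380520185, 'cy': 197.12599211246058, 'xyz': array([ 0.33350883, -0.53247408,  0.37139459]), 'orientation': array([ 0.12338559,  0.83567762, -0.52930446, -0.07909298])}
```

View pics/scene0.png

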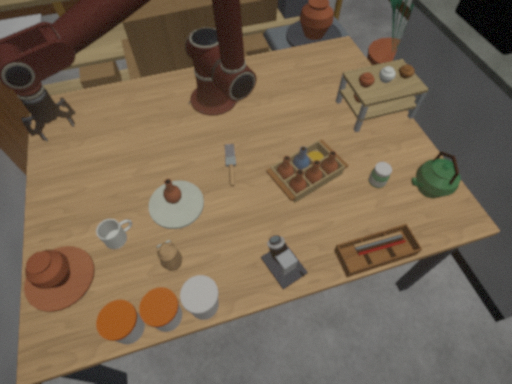

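View pics/side0.png

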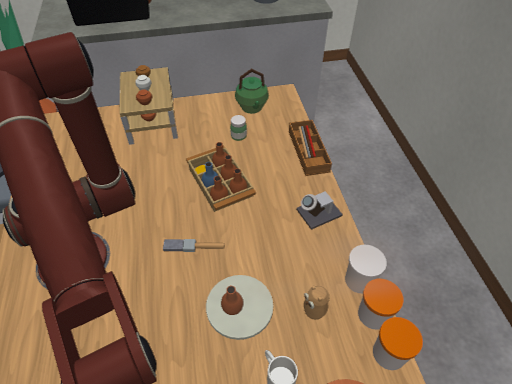

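The scene view shows the vase on its bat at about (172,192), the crate at (307,170) with yellow pad (316,156) and blue vase (303,158), and the camera at (280,250). Next, enlarged crops for precise pixels.

Run:
```python
import cv2,numpy as np
a=cv2.imread('pics/scene0.png');b=cv2.imread('pics/side0.png')
def c(im,x,y,w,h,s):return cv2.resize(im[y:y+h,x:x+w],None,fx=s,fy=s,interpolation=cv2.INTER_CUBIC)
A=c(a,262,138,90,63,4.4);B=c(b,180,135,90,75,4.4)
C=c(a,250,225,66,66,4.4);D=c(b,290,185,60,45,4.4)
out=np.zeros((600,800,3),np.uint8)
for im,x,y in((A,0,0),(B,400,0),(C,0,300),(D,400,340)):
    h,w=im.shape[:2];h=min(h,600-y);w=min(w,800-x);out[y:y+h,x:x+w]=im[:h,:w]
cv2.imwrite('pics/crop1.png',out)
for n,im in(('scene',a),('side',b)):
    H=cv2.cvtColor(im,cv2.COLOR_BGR2HSV)
    for k,lo,hi in(('yellow',(22,150,120),(32,255,255)),('blue',(100,100,40),(125,255,255)),('white',(30,0,150),(100,45,255)),('terra',(0,110,40),(9,255,180))):
        m=cv2.inRange(H,lo,hi);nn,l,st,ce=cv2.connectedComponentsWithStats(m)
        print(n,k,[(st[i].tolist(),ce[i].round(1).tolist()) for i in range(1,nn) if st[i][4]>25][:14])
```

```text
scene yellow [([309, 152, 14, 8, 84], [315.6, 155.3])]
scene blue []
scene white [([12, 19, 15, 11, 50], [19.5, 24.0]), ([384, 68, 10, 9, 64], [389.3, 72.1]), ([150, 182, 53, 45, 1503], [176.5, 206.6]), ([106, 230, 13, 9, 64], [111.8, 234.1])]
scene terra [([0, 0, 147, 96, 4773], [61.6, 36.3]), ([186, 0, 58, 77, 1775], [222.5, 39.2]), ([301, 0, 32, 37, 452], [316.2, 15.9]), ([369, 38, 22, 21, 175], [378.7, 47.1]), ([380, 51, 15, 9, 41], [388.3, 55.0]), ([191, 65, 48, 49, 904], [215.4, 93.8]), ([358, 239, 48, 16, 210], [380.8, 246.9]), ([27, 252, 25, 25, 178], [38.4, 265.5]), ([35, 261, 35, 28, 207], [54.9, 277.4])]
side yellow [([195, 165, 11, 9, 68], [200.2, 168.8])]
side blue [([202, 165, 15, 22, 163], [208.0, 176.9])]
side white [([136, 75, 14, 10, 83], [142.2, 79.5]), ([184, 239, 11, 10, 93], [188.7, 243.1]), ([207, 275, 65, 63, 2623], [239.9, 307.9]), ([268, 358, 29, 26, 274], [280.7, 374.9])]
side terra [([25, 32, 67, 65, 2705], [58.7, 62.7]), ([0, 46, 119, 139, 5336], [54.3, 113.3]), ([56, 88, 29, 11, 137], [70.7, 93.9]), ([137, 90, 14, 15, 124], [143.4, 96.4]), ([141, 114, 12, 7, 38], [147.1, 116.9]), ([0, 119, 156, 265, 17906], [67.2, 257.4]), ([305, 125, 11, 32, 102], [310.1, 140.7]), ([87, 172, 48, 43, 957], [113.4, 196.3]), ([5, 207, 19, 38, 104], [12.2, 226.2])]
```

View pics/crop1.png

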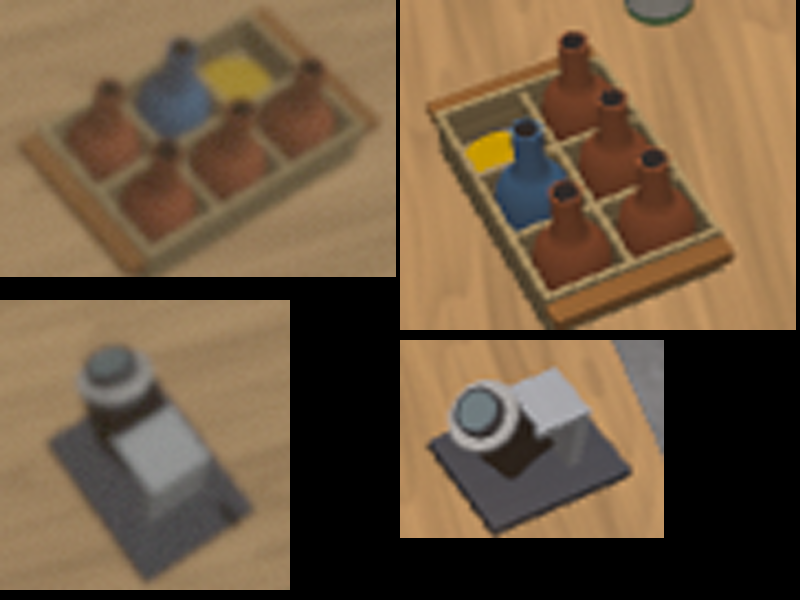

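```bash
cat > h.py <<'E'
from plant import manip
import cv2,numpy as np
from scipy.spatial.transform import Rotation as R
def rot(q): return R.from_quat(np.roll(q,-1))
def ray(p,uv):
    d=np.array([(uv[0]-p['cx'])/p['fx'],(uv[1]-p['cy'])/p['fy'],1.]);d=rot(p['orientation']).apply(d)
    return p['xyz'],d
def onz(p,uv,z):
    o,d=ray(p,uv);return o+d*(z-o[2])/d[2]
def tri(rs):
    A=np.zeros((3,3));b=np.zeros(3)
    for o,d in rs:
        d=d/np.linalg.norm(d);M=np.eye(3)-np.outer(d,d);A+=M;b+=M@o
    return np.linalg.solve(A,b)
def proj(p,X):
    c=rot(p['orientation']).inv().apply(np.atleast_2d(X)-p['xyz']);return np.c_[p['fx']*c[:,0]/c[:,2]+p['cx'],p['fy']*c[:,1]/c[:,2]+p['cy']]
def cr(x,y,ox,oy,s=4.4): return ((x+.5)/s-.5+ox,(y+.5)/s-.5+oy)
E
python3 - <<'E'
from h import *
np.set_printoptions(precision=4,suppress=True)
S=manip.camera_params('scene');T=manip.camera_params('side')
# order: packed beside blue(-y), blue, [pad] ; others
A=[cr(x,y,262,138) for x,y in((111,89),(182,48),(313,66),(241,107),(167,149))]
B=[cr(x-400,y,180,135) for x,y in((565,190),(526,128),(573,41),(613,98),(653,158))]
for a,b in zip(A,B): print(onz(S,a,.116)[:2],onz(T,b,.116)[:2],tri([ray(S,a),ray(T,b)]))
print('pad',onz(S,cr(238,78,262,138),.011),onz(T,cr(90,152,180,135),.011))
a=cr(110,62,250,225);b=cr(79,72,290,185)
print('lens',onz(S,a,.1),onz(T,b,.1),tri([ray(S,a),ray(T,b)]))
pl=[onz(S,cr(x,y-300,250,225),.006)[:2] for x,y in((50,440),(147,580),(252,512))]
q=[onz(T,cr(x-400,y-340,290,185),.006)[:2] for x,y in((430,447),(497,533),(630,470))]
print('plate',np.array(pl),np.array(q))
print('vase',onz(S,(169,182),.125),onz(T,(231,290),.125))
print('bat', onz(S,(176.3,204),.015),onz(T,(239.5,306.5),.015))
im=manip.grab_frame('wrist');cv2.imwrite('pics/w1.png',im[:,:,::-1])
E
```

```text
[0.5022 0.1575] [0.501  0.1593] [0.5014 0.1583 0.116 ]
[0.4796 0.2289] [0.4797 0.2323] [0.48  0.229 0.118]
[0.53   0.3247] [0.5311 0.3257] [0.531  0.3239 0.1176]
[0.5512 0.2514] [0.5534 0.2522] [0.553  0.2501 0.1184]
[0.5722 0.1789] [0.5739 0.1797] [0.5736 0.178  0.118 ]
pad [0.4506 0.3083 0.011 ] [0.4492 0.3135 0.011 ]
lens [0.7811 0.0139 0.1   ] [0.7811 0.0124 0.1   ] [0.7811 0.0136 0.0992]
plate [[ 0.7887 -0.0323]
 [ 0.9113  0.0012]
 [ 0.8872  0.0926]] [[ 0.7629  0.0571]
 [ 0.7917 -0.0352]
 [ 0.9131  0.0034]]
vase [ 0.485  -0.2639  0.125 ] [ 0.4798 -0.2695  0.125 ]
bat [ 0.5081 -0.2641  0.015 ] [ 0.5002 -0.2709  0.015 ]
```

View pics/w1.png

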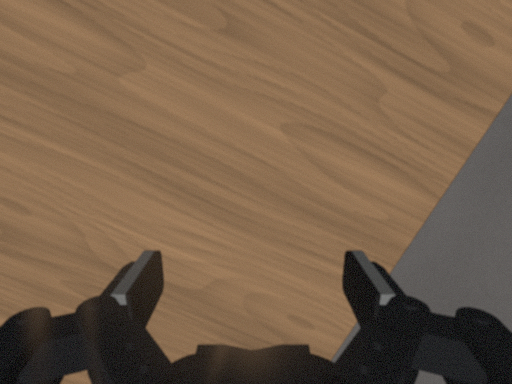

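Request:
drive_tool --commands "60 1 -0.55 0 0; 60 1 -0.55 0 0; 60 1 -0.55 0 0; 60 1 -0.55 0 0; 60 1 -0.55 0 0; 60 1 -0.55 0 0; 60 1 -0.55 0 0; 60 1 -0.55 0 0"

```text
time: 1.2
tool_pos: [0.4275, -0.3428, 0.2311]
tool_rot: [-0.0, 0.976, 0.218, -0.0]
contact_force: [-0.3, 0.2, 0.1]
gripper_width: 0.704
```

Request:
drive_tool --commands "60 0.8 -0.45 0 0; 60 0.8 -0.45 0 0; 60 0.6 -0.35 0 0; 60 0.3 -0.15 0 0; 60 0 0 0 0; 60 0 0 0 0; 60 0 0 0 0; 60 0 0 0 0"

```text
time: 2.2
tool_pos: [0.4768, -0.2744, 0.2313]
tool_rot: [0.0, 0.976, 0.218, -0.0]
contact_force: [0.5, -0.3, 0.7]
gripper_width: 0.708
```

Run:
```python
from h import *
np.set_printoptions(precision=4,suppress=True)
s=manip.state();p=manip.camera_params('wrist');print(s['time'],s['tool_pos'],s['tool_rot'],p['xyz'],rot(s['tool_rot']).as_matrix(),s['joint_pos'])
im=manip.grab_frame('wrist')[:,:,::-1].copy();cv2.imwrite('pics/w2.png',im)
print(proj(p,[[.4825,-.2667,.125],[.5,-.27,.015],s['tool_pos']]))
```

```text
2.2 [ 0.4768 -0.2744  0.2313] [ 0.      0.976   0.2178 -0.    ] [ 0.5443 -0.2417  0.3725] [[ 0.9052  0.4251 -0.0001]
 [ 0.4251 -0.9052 -0.    ]
 [-0.0001  0.     -1.    ]] [-0.6574 -0.1263  1.7873 -0.0001  1.4807  0.4743]
[[248.0567 187.4213]
 [258.2883 150.8857]
 [254.051  257.3997]]
```

View pics/w2.png

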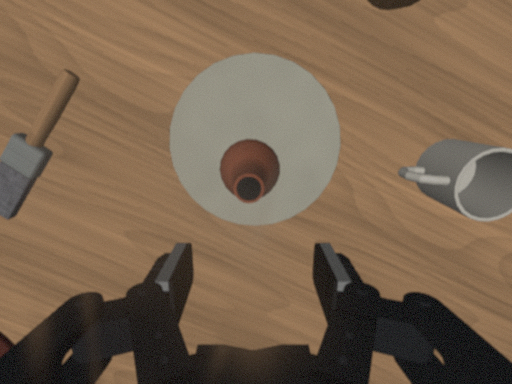

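The wrist view shows the vase mouth at (249,188), within about 1 mm of the estimate. Centre, descend, and grip.

Request:
drive_tool --commands "60 0.27 -0.12 0.5 0; 60 0 0 1 0; 60 0 0 1 0; 60 0 0 1 0; 60 0 0 0.8 0; 60 0 0 0.35 0; 0 0 0 0 0; 0 0 0 0 0"

```text
time: 3.25
tool_pos: [0.4836, -0.2676, 0.093]
tool_rot: [0.001, 0.976, 0.218, 0.001]
contact_force: [-3.2, 3.6, 8.6]
gripper_width: 0.288
```

Request:
drive_tool --commands "0 0 0 0 0; 0 0 0 0 0; 0 0 0 0 0; 0 0 0 0 0; 0 0 0 0 0; 0 0 0 -0.2 0; 0 0 0 -0.6 0; 0 0 0 -1 0"

```text
time: 4.25
tool_pos: [0.4818, -0.2665, 0.1454]
tool_rot: [-0.001, 0.976, 0.218, -0.001]
contact_force: [1.0, 0.6, -2.1]
gripper_width: 0.287
```

Request:
drive_tool --commands "0 0 -0.4 -1 0; 0 0.2 -0.8 -0.8 0; 0 0.3 -1 -0.5 0; 0 0.4 -1 -0.3 0; 0 0.4 -1 0 0; 0 0.4 -1 0 0; 0 0.4 -1 0 0; 0 0.4 -1 0 0"

```text
time: 5.25
tool_pos: [0.4584, -0.0388, 0.2246]
tool_rot: [0.0, 0.976, 0.218, 0.0]
contact_force: [0.2, -0.2, -1.5]
gripper_width: 0.288
```

Request:
drive_tool --commands "0 0.4 -1 0 0; 0 0.4 -1 0 0; 0 0.4 -1 0 0; 0 0.4 -1 0 0; 0 0.4 -1 0 0; 0 0.4 -1 0 0; 0 0.4 -1 0 0; 0 0.4 -1 0 0"

```text
time: 6.25
tool_pos: [0.4431, 0.2192, 0.2246]
tool_rot: [0.0, 0.976, 0.218, 0.0]
contact_force: [0.5, -0.1, -0.2]
gripper_width: 0.285
```

Request:
drive_tool --commands "0 0.3 -0.9 0 0; 0 0.2 -0.8 0 0; 0 0.1 -0.4 0 0; 0 0 -0.2 0 0; 0 0 0 0 0; 0 0 0 0 0; 0 0 0 0 0; 0 0 0 0 0"

```text
time: 7.25
tool_pos: [0.4305, 0.2879, 0.2238]
tool_rot: [0.0, 0.976, 0.218, 0.0]
contact_force: [-0.4, 0.4, -2.2]
gripper_width: 0.29
```

Run:
```python
from h import *
np.set_printoptions(precision=4,suppress=True)
s=manip.state();p=manip.camera_params('wrist');np.save('p3.npy',p,allow_pickle=True);print(s['time'],s['tool_pos'],s['tool_rot'],s['joint_pos'],s['gripper_width'])
im=manip.grab_frame('wrist')[:,:,::-1].copy();cv2.imwrite('pics/w3.png',cv2.resize(im,None,fx=1.5,fy=1.5,interpolation=cv2.INTER_CUBIC))
print(proj(p,[[.48,.2295,.116],[.531,.3245,.116],[.4585,.3025,.011],[.552,.251,.116]]))
```

```text
7.25 [0.4305 0.2879 0.2238] [0.     0.976  0.2178 0.    ] [ 0.4458 -0.2024  1.867  -0.0001  1.477   1.5774] 0.28971217642508934
[[342.7452 173.6174]
 [266.7176  59.9854]
 [252.1388 143.7289]
 [365.9542  77.705 ]]
```

View pics/w3.png

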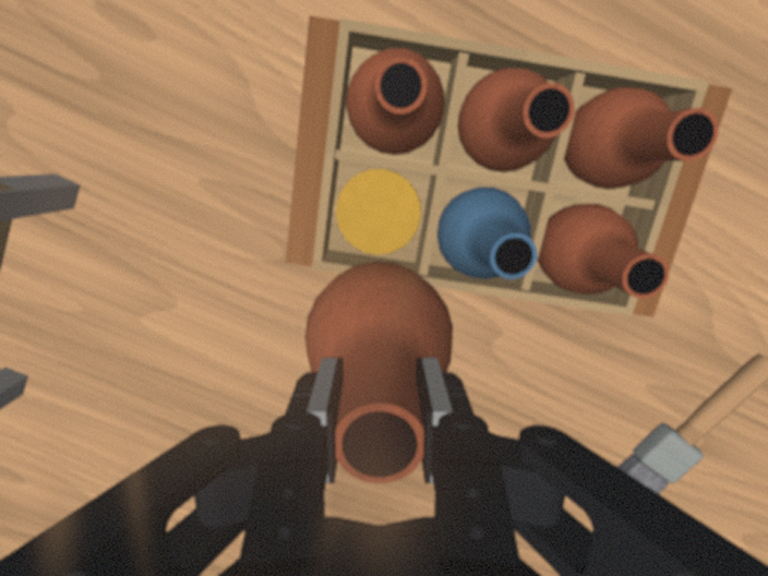

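The pad is fully visible at about (378,211) of the 1.5x picture; the held vase mouth is at (379,441). I'll measure the pad and the held vase by masks.

Run:
```python
from h import *
np.set_printoptions(precision=4,suppress=True)
p=np.load('p3.npy',allow_pickle=True).item();im=cv2.imread('pics/w3.png')
H=cv2.cvtColor(im,cv2.COLOR_BGR2HSV)
def blob(lo,hi):
    m=cv2.inRange(H,lo,hi);n,l,st,c=cv2.connectedComponentsWithStats(m);i=1+np.argmax(st[1:,4]);return (l==i).astype('uint8'),st[i]
f=lambda u:((u[0]+.5)/1.5-.5,(u[1]+.5)/1.5-.5)
m,st=blob((20,140,120),(32,255,255));c=max(cv2.findContours(m,0,1)[0],key=cv2.contourArea);e=cv2.fitEllipse(cv2.convexHull(c));print('pad',e,st,onz(p,f(e[0]),.011))
tops=[(402,85),(548,109),(692,133),(513,255),(645,275)]
P=np.array([onz(p,f(t),.116)[:2] for t in tops]);print(P)
# crate fit: ideal local coords
L=np.array([(38,76),(38,0),(38,-76),(-38,0),(-38,-76)])/1e3
a=L-L.mean(0);b=P-P.mean(0);U,_,V=np.linalg.svd(a.T@b);Rm=(U@V).T;t=P.mean(0)-Rm@L.mean(0)
print('yaw',np.degrees(np.arctan2(Rm[1,0],Rm[0,0])),'c',t,'bay',Rm@[-.038,.076]+t,'blue',Rm@[-.038,0]+t,'res',P-(L@Rm.T+t))
# pad wall corners of the bay top inner (z=.05)
cs=[(334,163),(431,175),(422,272),(325,258)]
Q=np.array([onz(p,f(x),.05)[:2] for x in cs]);print('bay corners',Q,Q.mean(0))
print('mouth',onz(p,f((379,441)),.2238+.0335))
```

```text
pad ((377.956298828125, 211.27899169921875), (83.83771514892578, 85.22826385498047), 169.89419555664062) [ 336  169   85   86 5580] [0.4615 0.3043 0.011 ]
[[0.5335 0.3248]
 [0.5549 0.2535]
 [0.5765 0.181 ]
 [0.4824 0.2318]
 [0.504  0.1595]]
yaw 16.534060920194428 c [0.5187 0.2425] bay [0.4606 0.3046] blue [0.4822 0.2317] res [[ 0.     -0.0014]
 [-0.0002  0.0001]
 [-0.0002  0.0005]
 [ 0.0002  0.0001]
 [ 0.0001  0.0007]]
bay corners [[0.4816 0.3456]
 [0.502  0.2845]
 [0.4404 0.2601]
 [0.4205 0.3258]] [0.4611 0.304 ]
mouth [0.4314 0.2893 0.2573]
```

Request:
drive_tool --commands "0 0.4 0 0 0; 0 0.5 -0.03 0 0; 0 0.21 0 0.4 0; 0 0 0 0.8 0; 0 0 0 0.8 0; 0 0 0 0.6 0; 0 0 0 0.3 0; 0 0 0 0 0"

```text
time: 8.3
tool_pos: [0.4598, 0.3032, 0.1361]
tool_rot: [0.0, 0.976, 0.218, -0.001]
contact_force: [-0.1, 0.5, -0.9]
gripper_width: 0.293
```

Run:
```python
from h import *
np.set_printoptions(precision=4,suppress=True)
s=manip.state();p=manip.camera_params('wrist');np.save('p4.npy',p,allow_pickle=True);print(s['time'],s['tool_pos'],s['tool_rot'],s['contact_force'])
im=manip.grab_frame('wrist')[:,:,::-1].copy();cv2.imwrite('pics/w4.png',cv2.resize(im,None,fx=1.5,fy=1.5,interpolation=cv2.INTER_CUBIC))
```

```text
8.3 [0.4598 0.3032 0.1361] [ 0.0001  0.9759  0.2181 -0.0006] [-0.105   0.5382 -0.935 ]
```

View pics/w4.png

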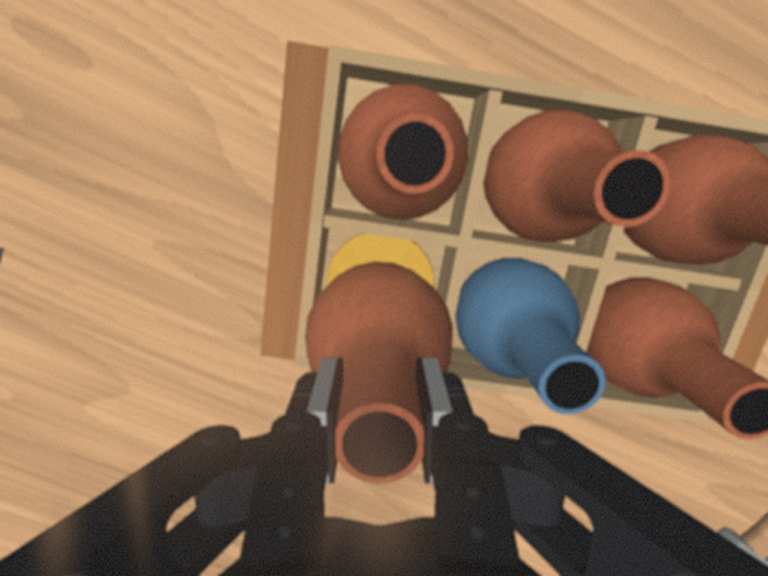

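The vase is lined up over the bay with the pad visible behind it and no contact. Descend gently.

Request:
drive_tool --commands "0 0 0 0.3 0; 0 0 0 0.3 0; 0 0 0 0.3 0; 0 0 0 0.25 0; 0 0 0 0.2 0; 0 0 0 0.1 0; 0 0 0 0 0; 0 0 0 0 0"

```text
time: 9.35
tool_pos: [0.4601, 0.3033, 0.0935]
tool_rot: [-0.0, 0.976, 0.218, 0.0]
contact_force: [0.4, 0.2, -1.5]
gripper_width: 0.287
```

Request:
drive_tool --commands "0 0 0 0.1 0; 0 0 0 0.07 0; 0 0 0 0 0; 0 0 0 0 0; 0 0 0 0 0; 0 0 0 0 0; 0 0 0 0 0; 0 0 0 0 0"

```text
time: 10.35
tool_pos: [0.4604, 0.3035, 0.0891]
tool_rot: [-0.0, 0.976, 0.218, 0.0]
contact_force: [-1.6, -1.0, 5.5]
gripper_width: 0.286
```

Contact of about 7 N, so the foot is seated. Release and rise.

Request:
drive_tool --commands "45 0 0 0 0; 45 0 0 0 0; 45 0 0 0 0; 45 0 0 0 0; 45 0 0 -0.3 0; 45 0 0 -0.8 0; 45 0 0 -1 0; 45 0 0 -1 0"

```text
time: 11.35
tool_pos: [0.4602, 0.3033, 0.1828]
tool_rot: [-0.0, 0.976, 0.218, 0.0]
contact_force: [-0.2, -0.4, 0.9]
gripper_width: 0.528
```

Run:
```python
from h import *
np.set_printoptions(precision=4,suppress=True)
s=manip.state();p=manip.camera_params('wrist');np.save('p5.npy',p,allow_pickle=True);print(s['time'],s['tool_pos'],s['tool_rot'],s['contact_force'])
im=manip.grab_frame('wrist')[:,:,::-1].copy();cv2.imwrite('pics/w5.png',cv2.resize(im,None,fx=1.5,fy=1.5,interpolation=cv2.INTER_CUBIC))
```

```text
11.35 [0.4602 0.3033 0.1828] [-0.0001  0.9759  0.2181  0.0003] [-0.1685 -0.4295  0.892 ]
```

View pics/w5.png

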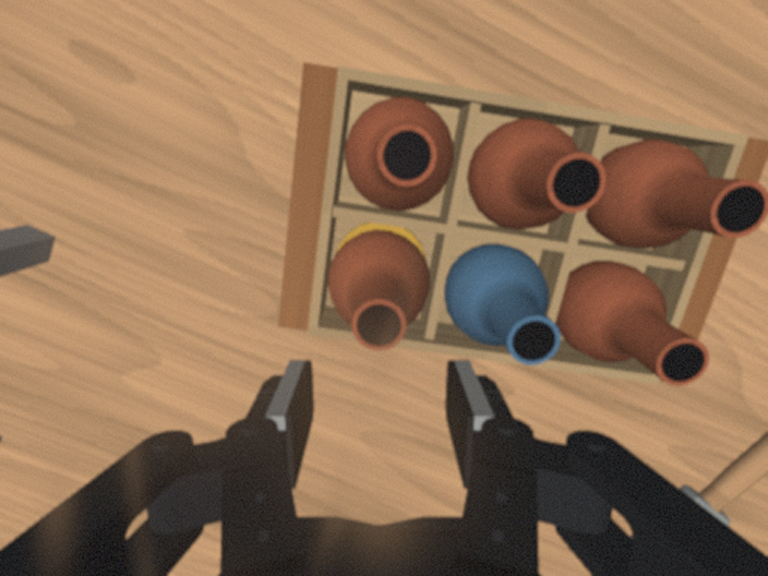

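Vase packed upright, seated on the pad with the jaws clear; the other vases are in place. Blue mouth at (533,339). Next, the blue vase.

Request:
drive_tool --commands "45 -0.1 0.6 0 0; 45 -0.1 0.8 0 0; 45 -0.1 0.7 0 0; 45 -0.07 0.39 0.2 0; 45 0 0 0.7 0; 45 0 0 0.8 0; 45 0 0 0.8 0; 45 0 0 0.5 0"

```text
time: 12.4
tool_pos: [0.4804, 0.2301, 0.0885]
tool_rot: [0.0, 0.976, 0.218, -0.002]
contact_force: [0.6, 0.3, 0.3]
gripper_width: 0.53
```

Request:
drive_tool --commands "45 0 0 0.3 0; 45 0 0 0 0; 0 0 0 0 0; 0 0 0 0 0; 0 0 0 0 0; 0 0 0 0 0; 0 0 0 0 0; 0 0 0 0 0"

```text
time: 13.4
tool_pos: [0.4827, 0.2312, 0.0833]
tool_rot: [-0.0, 0.976, 0.218, 0.001]
contact_force: [1.2, -1.1, 5.2]
gripper_width: 0.285
```

Request:
drive_tool --commands "0 0 0 -0.2 0; 0 0 0 -0.5 0; 0 0 0 -0.8 0; 0 0 0 -1 0; 0 0 0 -1 0; 0 0 0 -1 0; 0 0 0 -1 0; 0 0 0 -0.5 0"

```text
time: 14.4
tool_pos: [0.4821, 0.2311, 0.2646]
tool_rot: [-0.0, 0.976, 0.218, 0.001]
contact_force: [0.3, 0.3, -1.5]
gripper_width: 0.286
```

Request:
drive_tool --commands "0 0.5 0.2 0 0; 0 1 0.4 0 0; 0 1 0.4 0 0; 0 1 0.4 0 0; 0 1 0.4 0 0; 0 1 0.4 0 0; 0 1 0.4 0 0; 0 1 0.4 0 0"

```text
time: 15.4
tool_pos: [0.7247, 0.245, 0.2588]
tool_rot: [0.0, 0.976, 0.218, -0.002]
contact_force: [-0.4, -0.7, -1.9]
gripper_width: 0.283
```

Request:
drive_tool --commands "0 1 0.4 0 0; 0 1 0.4 0 0; 0 1 0.4 0 0; 0 1 0.4 0 0; 0 1 0.4 0 0; 0 1 0.3 0 0; 0 0.8 0.2 0 0; 0 0.5 0.1 0 0"

```text
time: 16.4
tool_pos: [0.956, 0.2673, 0.2568]
tool_rot: [-0.0, 0.976, 0.218, -0.002]
contact_force: [0.3, 0.7, -1.8]
gripper_width: 0.288
```

Run:
```python
from h import *
np.set_printoptions(precision=4,suppress=True)
s=manip.state();print(s['time'],s['tool_pos'],rot(s['tool_rot']).as_matrix(),s['joint_pos'],s['contact_force'])
```

```text
16.4 [0.956  0.2673 0.2568] [[ 0.9051  0.4252 -0.0046]
 [ 0.4252 -0.9051 -0.001 ]
 [-0.0046 -0.0011 -1.    ]] [ 0.1979  1.1231  0.1069 -0.0001  1.9164  1.3295] [ 0.2645  0.6914 -1.8041]
```

Request:
drive_tool --commands "0 0 -0.8 0 0; 0 0 -1 0 0; 0 0 -0.8 0 0; 0 0 -0.4 0 0; 0 0.5 0.08 0 0; 0 0.5 0.08 0 0; 0 0.5 0.08 0 0; 0 0.5 0.08 0 0"

```text
time: 17.4
tool_pos: [0.9424, 0.3532, 0.2553]
tool_rot: [-0.002, 0.976, 0.218, 0.015]
contact_force: [-1.0, 0.2, -0.7]
gripper_width: 0.288
```

```bash
cat > st.py <<'E'
from h import *
np.set_printoptions(precision=4,suppress=True)
s=manip.state();print(s['time'],s['tool_pos'],rot(s['tool_rot']).as_matrix(),s['joint_pos'],s['contact_force'])
E
python3 st.py
```

```text
17.4 [0.9424 0.3532 0.2553] [[ 0.9047  0.4251  0.0293]
 [ 0.425  -0.9051  0.0106]
 [ 0.0311  0.0029 -0.9995]] [0.2842 1.1563 0.055  0.0021 1.8991 1.4165] [-1.0306  0.1666 -0.7107]
```

The tool does tilt outward once the arm is stretched; continuing gently while watching the elbow (0.055).

Request:
drive_tool --commands "0 0.5 0.08 0 0; 0 0.5 0.08 0 0; 0 0.5 0.08 0 0; 0 0.5 0.08 0 0; 0 0.5 0.08 0 0; 0 0.5 0.08 0 0; 0 0.5 0.08 0 0; 0 0.5 0.08 0 0"

```text
time: 18.4
tool_pos: [0.9692, 0.3543, 0.2316]
tool_rot: [-0.007, 0.975, 0.218, 0.048]
contact_force: [-0.6, 0.3, -1.4]
gripper_width: 0.286
```

```bash
python3 st.py
```

```text
18.4 [0.9692 0.3543 0.2316] [[ 0.9004  0.4254  0.0916]
 [ 0.4241 -0.905   0.0341]
 [ 0.0974  0.0082 -0.9952]] [0.2764 1.1806 0.056  0.008  1.8074 1.4096] [-0.5722  0.2744 -1.3696]
```

Request:
drive_tool --commands "0 1 0.2 -0.3 0; 0 1 0.2 -0.3 0; 0 1 0.2 -0.3 0; 0 1 0.2 -0.3 0; 0 1 0.2 -0.3 0; 0 1 0.2 -0.3 0; 0 1 0.2 -0.3 0; 0 1 0.2 -0.3 0"

```text
time: 19.4
tool_pos: [1.0042, 0.3417, 0.2837]
tool_rot: [-0.016, 0.968, 0.216, 0.124]
contact_force: [0.1, 0.4, -1.8]
gripper_width: 0.29
```

```bash
python3 st.py
```

```text
19.4 [1.0042 0.3417 0.2837] [[ 0.8757  0.4228  0.2333]
 [ 0.4151 -0.9059  0.0837]
 [ 0.2467  0.0235 -0.9688]] [0.252  1.1358 0.056  0.0231 1.7003 1.389 ] [ 0.1328  0.3667 -1.842 ]
```

Request:
drive_tool --commands "0 1 0.5 -0.1 0; 0 1 0.5 -0.1 0; 0 1 0.5 -0.1 0; 0 1 0.5 -0.1 0; 0 1 0.5 -0.1 0; 0 1 0.5 -0.1 0; 0 1 0.4 -0.1 0; 0 1 0.4 -0.1 0"

```text
time: 20.4
tool_pos: [1.0585, 0.2785, 0.3185]
tool_rot: [-0.02, 0.956, 0.213, 0.2]
contact_force: [-0.9, 0.5, -1.7]
gripper_width: 0.288
```

```bash
python3 st.py
```

```text
20.4 [1.0585 0.2785 0.3185] [[ 0.8292  0.4154  0.3741]
 [ 0.3991 -0.9084  0.1242]
 [ 0.3914  0.0463 -0.919 ]] [0.1747 1.1146 0.056  0.0574 1.5698 1.3188] [-0.9238  0.536  -1.6965]
```

Request:
drive_tool --commands "0 1 0.4 0 0; 0 1 0.4 0 0; 0 1 0.4 0 0; 0 1 0.4 0 0; 0 1 0.4 0 0; 0 0.5 0.2 0 0; 0 0 0 0 0; 0 0 0 0 0"

```text
time: 21.4
tool_pos: [1.0865, 0.2526, 0.3445]
tool_rot: [-0.021, 0.945, 0.21, 0.251]
contact_force: [-0.6, -0.7, -1.9]
gripper_width: 0.289
```

```bash
python3 st.py
python3 - <<'E'
from h import *
for n,box,edges in(('scene',(250,225,66,66),[((50,440-300),(147,580-300)),((147,280),(252,212))]),('side',(290,185,60,45),[((97,193),(230,130)),((30,107),(97,193))])):
    p=manip.camera_params(n);im=cv2.imread(f'pics/{n}0.png');x,y,w,h=box
    g=cv2.cvtColor(cv2.resize(im[y:y+h,x:x+w],None,fx=4.4,fy=4.4,interpolation=cv2.INTER_CUBIC),cv2.COLOR_BGR2GRAY).astype(float)
    g=cv2.GaussianBlur(g,(0,0),2)
    for a,b in edges:
        a=np.array(a,float);b=np.array(b,float);t=(b-a)/np.linalg.norm(b-a);nn=np.array([-t[1],t[0]]);pts=[]
        for k in np.linspace(.15,.85,30):
            q=a+k*(b-a);o=np.arange(-12,13);v=[g[int(round((q+i*nn)[1])).__index__() if 0<=round((q+i*nn)[1])<g.shape[0] else 0, int(np.clip(round((q+i*nn)[0]),0,g.shape[1]-1))] for i in o]
            d=np.abs(np.diff(v));j=np.argmax(d);wt=d[max(0,j-2):j+3];oo=o[:-1][max(0,j-2):j+3]+.5
            pts.append(q+(wt@oo/wt.sum())*nn)
        G=np.array([onz(p,cr(u,v,x,y),.005)[:2] for u,v in pts])
        l=cv2.fitLine(G.astype('float32')*1000,cv2.DIST_HUBER,0,.01,.01).ravel();an=np.degrees(np.arctan2(l[1],l[0]));print(n,(an+45)%90-45)
E
```

```text
21.4 [1.0865 0.2526 0.3445] [[ 0.7865  0.4068  0.4646]
 [ 0.3855 -0.9112  0.1452]
 [ 0.4825  0.0649 -0.8735]] [0.1423 1.1009 0.0561 0.0782 1.4819 1.2895] [-0.626  -0.7319 -1.9457]
scene 15.708874
scene 15.504059
side 15.90839
side 15.891403
```

Request:
drive_tool --commands "0 0.9 0.9 0 0; 0 0.9 0.8 0 0; 0 0.9 0.7 0 0; 0 0.9 0.7 0 0; 0 0.8 0.6 0 0; 0 0 0 0 0; 0 0 0 0 0; 0 0 0 0 0"

```text
time: 22.4
tool_pos: [1.1146, 0.1823, 0.3759]
tool_rot: [-0.02, 0.933, 0.206, 0.294]
contact_force: [0.2, -0.1, -2.1]
gripper_width: 0.289
```

```bash
python3 st.py
```

```text
22.4 [1.1146 0.1823 0.3759] [[ 0.742   0.3956  0.5412]
 [ 0.3726 -0.9145  0.1576]
 [ 0.5573  0.0847 -0.826 ]] [0.0662 1.0822 0.0564 0.1233 1.4164 1.2206] [ 0.1634 -0.0628 -2.1179]
```

Request:
drive_tool --commands "0 0.7 0.3 0 0; 0 0 0 0 0; 0 -0.5 0 -0.5 0; 0 -1 0 -0.7 0; 0 -1 0 -0.7 0; 0 -1 0 -0.6 0; 0 -1 0 -0.5 0; 0 -1 0 -0.5 0"

```text
time: 23.4
tool_pos: [0.9362, 0.1002, 0.3754]
tool_rot: [-0.019, 0.931, 0.205, 0.302]
contact_force: [-0.0, -0.1, -1.0]
gripper_width: 0.288
```

```bash
python3 st.py
```

```text
23.4 [0.9362 0.1002 0.3754] [[ 0.7344  0.3923  0.5539]
 [ 0.3699 -0.9155  0.1581]
 [ 0.5691  0.0888 -0.8175]] [-0.0233  0.3927  1.0679  0.1933  1.0964  1.078 ] [-0.0148 -0.101  -1.0002]
```

Request:
drive_tool --commands "0 -1 0 -0.4 0; 0 -1 0 -0.4 0; 0 -1 0 -0.4 0; 0 -1 0 -0.4 0; 0 -1 0 -0.3 0; 0 -1 0 -0.3 0; 0 -1 0 -0.2 0; 0 -1 0 0 0"

```text
time: 24.4
tool_pos: [0.7207, 0.0, 0.2985]
tool_rot: [-0.018, 0.931, 0.205, 0.302]
contact_force: [0.2, 0.1, -1.0]
gripper_width: 0.287
```

Request:
drive_tool --commands "0 -1 0 0 0; 0 -1 -0.1 0 0; 0 -1 -0.1 0 0; 0 -0.8 0 0 0; 0 -0.5 0 0 0; 0 0 0 0 0; 0 0 0 0 0; 0 0 0 0 0"

```text
time: 25.4
tool_pos: [0.6249, -0.0416, 0.2244]
tool_rot: [-0.019, 0.931, 0.205, 0.302]
contact_force: [-0.2, -0.6, -1.7]
gripper_width: 0.29
```

```bash
python3 st.py
python3 - <<'E'
from h import *
np.set_printoptions(precision=4,suppress=True)
p=manip.camera_params('wrist');np.save('p6.npy',p,allow_pickle=True)
im=manip.grab_frame('wrist')[:,:,::-1].copy();cv2.imwrite('pics/w6.png',cv2.resize(im,None,fx=1.5,fy=1.5,interpolation=cv2.INTER_CUBIC))
print(proj(p,[[.7811,.0136,.1]])*1.5)
E
```

```text
25.4 [ 0.6249 -0.0416  0.2244] [[ 0.7339  0.3928  0.5541]
 [ 0.3704 -0.9153  0.1581]
 [ 0.5693  0.0892 -0.8173]] [-0.3365 -0.269   2.0075  0.4285  0.9264  0.6245] [-0.1938 -0.642  -1.6906]
[[380.2294 170.7255]]
```

View pics/w6.png

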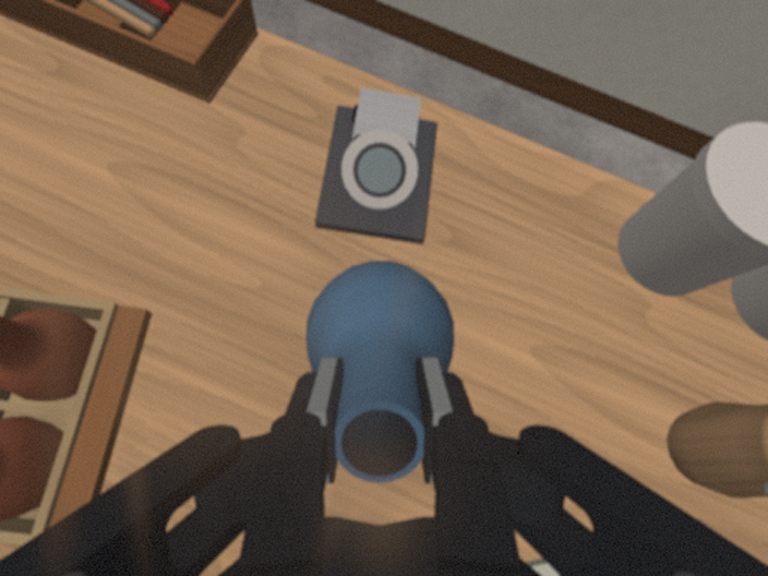

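Lens centre at (380,169.5), predicted (380,170.7), so they agree to about 1 mm. Slide 65 mm along tool x onto the line of sight.

Request:
drive_tool --commands "0 0.3 0 0 0; 0 0.5 0 0 0; 0 0.5 -0.02 0 0; 0 0.5 0 0 0; 0 0.3 0 0 0; 0 0.07 0 0 0; 0 0 0 0 0; 0 0 0 0 0"

```text
time: 26.45
tool_pos: [0.6713, -0.0172, 0.2596]
tool_rot: [-0.019, 0.931, 0.205, 0.301]
contact_force: [0.4, 0.0, -2.0]
gripper_width: 0.287
```

```bash
python3 st.py
python3 - <<'E'
from h import *
a=[manip.grab_frame(n)[:,:,::-1] for n in ('scene','side')]
S=lambda im,x,y,w,h:cv2.resize(im[y:y+h,x:x+w],(400,400),interpolation=cv2.INTER_CUBIC)
cv2.imwrite('pics/f.png',np.hstack([S(a[0],230,130,130,130),S(a[1],210,120,130,130)]))
s=manip.state();z=rot(s['tool_rot']).as_matrix();foot=s['tool_pos']+.0773*z[:,2]+.001*z[:,0]
az=np.radians(15.75);d=np.array([-.5736*np.cos(az),-.5736*np.sin(az),.8192]);L=np.array([.7816,.0139,.1003]);v=foot-L
print('along',v@d,'off',v-(v@d)*d,'ang',np.degrees(np.arccos(-z[:,2]@d)))
E
```

```text
26.45 [ 0.6713 -0.0172  0.2596] [[ 0.7356  0.3924  0.5523]
 [ 0.3696 -0.9156  0.1582]
 [ 0.5677  0.0878 -0.8185]] [-0.2613 -0.1853  1.8772  0.374   0.9423  0.7342] [ 0.4113  0.0155 -2.0462]
along 0.11905297562209224 off [-1.03427669e-03 -2.94521179e-05 -7.17950315e-04] ang nan<stdin>:7: RuntimeWarning: invalid value encountered in arccos
```

View pics/f.png

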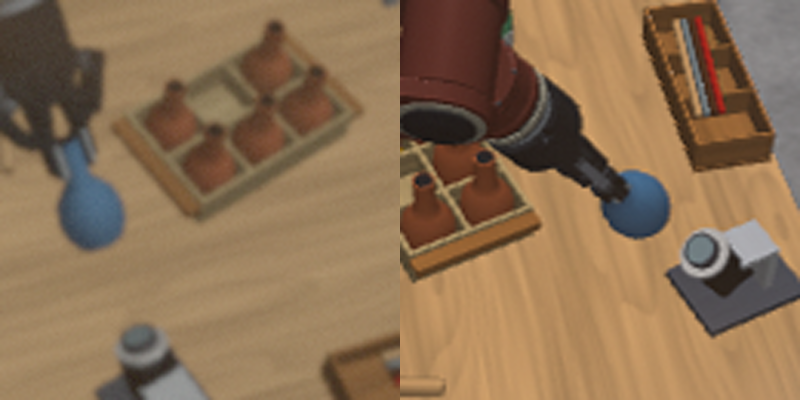

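Both views show the blue vase held, foot toward the lens, and five vases standing in the crate. A 1 mm trim, settle, then hand in.

Request:
drive_tool --commands "0 0.04 0 -0.03 0; 0 0 0 0 0; 0 0 0 0 0; 0 0 0 0 0; 0 0 0 0 0; 0 0 0 0 0; 0 0 0 0 0; 0 0 0 0 0"

```text
time: 27.55
tool_pos: [0.6721, -0.0168, 0.2617]
tool_rot: [-0.019, 0.931, 0.205, 0.301]
contact_force: [0.6, -0.1, -1.6]
gripper_width: 0.288
```

```bash
python3 st.py
python3 - <<'E'
from h import *
s=manip.state();z=rot(s['tool_rot']).as_matrix();foot=s['tool_pos']+.0773*z[:,2]+.001*z[:,0]
az=np.radians(15.75);d=np.array([-.5736*np.cos(az),-.5736*np.sin(az),.8192]);v=foot-np.array([.7816,.0139,.1003])
print(v@d,v-(v@d)*d,np.abs(s['joint_vel']).max());print(manip.job_done())
E
```

```text
27.55 [ 0.6721 -0.0168  0.2617] [[ 0.735   0.3925  0.553 ]
 [ 0.3699 -0.9155  0.1582]
 [ 0.5683  0.0883 -0.8181]] [-0.2602 -0.1853  1.874   0.373   0.9441  0.7362] [ 0.568  -0.1281 -1.618 ]
0.12011785755435514 [0.00030976 0.00058344 0.00030416] 0.0018523876998850497
the job is handed in; nothing more can be done
None
```

I packed the terracotta vase upright on the yellow pad and let go. I then lifted out the blue vase and handed the job in at 27.6 s of the 51 s, still holding it at the inspection camera.

- **Tilting the vase:** the moves cannot tilt the tool directly. I stretched the arm past its reach until the tool leaned 35° at the camera's bearing, about 15.8° from straight ahead.
- **Final pose, by my own measurements:** the foot was 120.1 mm in front of the lens and about 0.7 mm off the line of sight. Its axis was within about 0.2° of that line, and the joints were nearly still (under 0.002 rad/s). The position rests on the camera calibration, which is good to about 2 mm, so the real error could be a little larger.
- **Other things:** the last pictures showed five vases standing in the crate and nothing visibly disturbed. Wrist forces stayed under about 10 N in every reading.

**Doubts:**
- While stretched, the elbow read 0.055–0.056 rad, just under its stated lower limit of 0.06. That may be rounding of the limit, but I could not confirm it.
- The fixed cameras and the wrist camera disagreed by 2–3 mm on where the crate stood. I used the wrist camera, and the vase went in without touching the walls.
- The two fixed cameras also disagreed by about 5–7 mm on the last vase on the bat. The wrist view settled that one.

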